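Isolate the peristaltic pump and hold its sprung tube clamp open

ROBOT

A 6-joint arm with a two-finger parallel gripper is mounted at the origin on a cart in front of the work surface, level with it; the furniture and walls round the work are solid. World frame = base frame: x ahead of the robot, y to its left, z up, the work surface at z = 0. Lengths are in mm, angles in rad, forces in N, time in s.
With the tool pointing down it reaches from about 350 to 975 mm from the base axis. Payload 7.1 kg.
Tool frame: the origin (TCP) lies at the very end of the fingers, on their centre line; the grasp point (between the pads) lies 19 mm behind it (ctrl.grasp_offset is the distance from the TCP to the grasp point, in mm); z points along the fingers, y is the line along which they close (so a half turn about z gives the same grasp; the last joint's range is limited). The gripper opens to 88 mm and grips with 3 to 60 N. Pads are 20 mm wide; open, the fingers measure 115 mm over their backs; the gripper's body (75 mm by 178 mm) begins 61 mm behind the grasp point.
Start: joints at [-1.276, 0.423, 1.63, -0, 1.089, -0.019], TCP at [192.94, -594.457, 222.675] pointing down, gripper open.
Joint ranges: [-3, 3], [-0.9, 2.11], [0.09, 2.58], [-1.31, 4.45], [0.11, 2.69], [-2.54, 2.54]. Speed limits (rad/s): [2.39, 2.39, 3.01, 3.14, 3.14, 3.14].

INTERFACE

Orientations are given as a rotation vector (axis times angle).
In Python, from workcell import ctrl, viewer, ticket, models gives the robot as it stands.
- The arm moves only by the tool play_rows, never from a script. Its arguments are lists of equal length, an entry for each row: "dp": the shift along the world's x, y, z in mm, a list of three; "yaw": the turn about the world's z in degrees. In form: {"dp": [[tx, ty, tz], ...], "yaw": [yaw, ...]}. A call has 1 to 8 rows; each row shifts and turns the commanded pose from where the row before left it; what a row does not reach is not made up. A row lasts 1/12 s, in which the tool goes at most 41.7 mm and 7.16 degrees, less where a joint would pass 70% of its speed; a pose out of reach is approached as far as the arm can. A call is refused whole if a number of a shift passes 41.7 or a number of a turn 7.16, either way. A call with a gripper value outside its range is refused whole. "gripper" is the closure, from 0 (fully open) to 1 (shut), set as the call begins (left out, the last holds). The fingers move at their own pace and stop on an object; the grip force is fixed at half the most. Time passes only in rows, so rows that do not move let the fingers close. It gives the time, the measured TCP pose, the force, the opening and the grip force at its end, in the units of the state.
- ctrl.get_obs(): the state, without advancing time (a new reading comes with each control period).
- viewer.get_image(name): name is "side" or "top"; returns a dict with "pixels" (384x512x3 uint8, red, green, blue), "range_z" (384x512 float32, mm along the optical axis (not along the pixel's ray), 0 where there is no reading), "fx", "fy", "cx", "cy" (pixels), "T" (4x4, takes a point from camera to world coordinates). Camera axes: x right, y up, looking along -z (the intrinsics and any distortion apply to the point x, -y, -z); pixel columns grow to the right and rows downward; lengths in mm; the calibration is good to about 2 mm. A picture is of the moment at which its call begins.
- ticket.close_job(): hands the job in; it is judged then, once.
Trained networks look in a picture, given as the dict that the camera call returned (one of the last four; its "shot" number tells which), for a name from the list of things; names that differ only in an ending like _2 or _b are one class to them, and where a whole thing is asked for, a point or a joint stands for the part that bears it (a point fixed in the world has none). Each returns a list of dicts, best first, with "conf" (0 to 1); they miss things now and then, are a little off and sometimes report something else, mostly with a low value. They report only what shows in the picture. A call takes as long as a camera call.
- models.look_for(picture, name): "bbox" ([centre column, centre row, width, height] in pixels, round what is visible of it).
- models.landmark_of(picture, name): "location" ([column, row] in pixels: a listed point, or the origin of a listed thing).
The state is a dict: "t": time; "qpos": joint angles; "qvel": joint speeds; "joint_torque": joint torques, N m; "ee_pos": TCP position; "orientation": TCP orientation; "ft_force": force on the tool from outside, world axes, zero at the start; "moment": the same for the moment, N m; "width": finger opening in mm; "grasp_force": force on a finger pad.
Only numpy, scipy, OpenCV 4.12 (cv2) and the standard library are available. Lean on these libraries where they do the work, as an engineer would, in place of code of your own. Each camera call takes 0.05 s, during which the arm holds its last target. There are 200 camera calls.

TASK

The peristaltic pump on the bench is to get a new tube. First turn the switch on its deck a quarter turn from on to off until it clicks home, leaving the clamp shut until then. Then swing the sprung clamp arm (its upright post is the handle) away from the rollers, all the way against its stop, and keep holding it there: your program finishes while the fingers still hold the arm open (the spring would close it), the switch stays off, and the other things on and round the pump are left where they are.

Things in the scene. Friction and masses are not known exactly. Their poses are not given: they have to be found in the camera images.
- pump: bench-top peristaltic pump, white case 190 x 300 mm, deck 85 mm high, fixed to the bench; origin at the centre of its underside, x from its front panel (facing the robot) to its back, y to its left, z up. On the deck: switch on the right at (0, -100) mm; pump head on the left, a 6 mm plate with a roller rotor (axis at (-56, 60) mm, radius 28, top 125 mm above the bench) and the clamp arm behind it
- switch_grip (a point): on the turning axis of the power switch, half-way up its black bar handle, 109 mm above the bench: bar 14 mm thick, 46 mm long, from 95 to 120 mm above the bench, on a 50 mm round skirt; the point's x axis runs along the bar to its pointed nose. At on the nose points to the pump's back (pump +x, stroke mark), at off to the pump's left (pump +y, ring mark)
- switch (a joint): angle of the switch: 0 = on (start), 1.571 = off; it turns counter-clockwise seen from above from on to off. Snap action: it springs to whichever of the two ends is nearer and stays there; it takes about 0.12 N m at most to turn it towards the middle
- thumb_post (a point): centre, half-way up, of the upright round black post at the free end of the clamp arm, by which the arm is moved: 20 mm diameter, 32 mm high, from 109 to 141 mm above the bench; the arm's flat end, 12 mm thick, lies under it. With the arm shut the post stands 115 mm from the pivot towards the pump's right
- clamp_pivot (a point): on the vertical pivot axis of the clamp arm, 125 mm above the bench; a coil spring sits round it, its cap tops out 131 mm above the bench
- clamp (a joint): angle of the clamp arm about its pivot: 0 = shut round the rollers (start), 0.90 = against the stop; it opens counter-clockwise seen from above, so that the post moves away from the robot (pump +x) and then to the left on a radius of 115 mm. A torsion spring always pulls it shut: about 3.5 N at the post when shut, 8.5 N at the stop
- fitting: tube fitting, 12 mm diameter, 42 mm long, lying on the deck in front of the switch; leave it there
- spanner: open-ended spanner 18 x 120 x 5 mm lying on the bench along the pump's left side; leave it there
- small_bottle: 100 mL bottle, 56 mm diameter, 108 mm high, standing to the left of the pump, in front of a tall instrument stack (front at x about 0.6 m); leave it
- beaker: plastic beaker, 45 mm diameter, 56 mm high, standing to the right of the pump, in front of another tall instrument stack (front at x about 0.6 m), which the arm must not swing into; leave it
- filter_carton: carton 70 x 100 x 45 mm to the right of the pump; leave it
- syringe_a: syringe 126 mm long, 15 mm high, lying on the bench right of the pump; leave it

How it is judged (in metres and radians):
On the way, in this order (a step that is already met when the one before it is completed fails the run):
1. the switch is at off while the clamp is still shut (value of joint switch above 1.42 rad and value of joint clamp below 0.08 rad), for 0.2 s.
2. the fingers hold the clamp arm against its stop (value of joint clamp above 0.86 rad and contact force between the fingers and clamp above 2 N), for 0.3 s.
At the end, for the whole second after the job is handed in: the clamp arm stands within 0.04 rad (2 degrees) of its stop at 0.90 rad, still, and is held there by the fingers (more than 2 N on it), with the switch within 0.15 rad of off (all of step 2 and velocity of joint clamp below 0.1 rad/s and value of joint switch above 1.42 rad); the arm keeps its last pose, push and grip.
It fails at once if the clamp is opened while the switch is not off (value of joint clamp above 0.15 rad and value of joint switch below 1.25 rad).
It fails at once if the other things are disturbed (moved more than 30 mm) (distance of any of fitting, spanner, small_bottle, beaker, filter_carton, syringe_a from where it was at the start of the episode above 0.03 m).
It also fails if it takes over 48 s, if anything falls off the work surface, if the arm or the gripper's body presses on something with over 40 N, if the wrist force passes 120 N, or if a joint passes its speed limit or range.

## Working session

There is one attempt and no reset: what is moved stays moved. The work goes in short steps, Python scripts to look and compute and a tool call to move; the robot and the scene stay as the last step left them, time stands still between calls to the robot, and variables do not carry over. Pictures are saved under pics/ and viewed, at most 10 in all, crops included, and the job is handed in when it is done.

Besides the shell and the picture viewer there is one more tool, called after "Request:" in YAML: its name, and indented under it one key for each argument. play_rows: Moves the arm, as the interface text tells. Its arguments: {"type":"object","properties":{"dp":{"type":"array"},"yaw":{"type":"array"},"gripper":{"type":"number"}},"required":["dp","yaw"]}

```bash
mkdir -p pics; cat > h.py <<'E'
import numpy as np, cv2
from workcell import ctrl, viewer, ticket, models
def w(p,c,r,z=None):
    """pixel -> world; by depth, or on plane z"""
    T=np.array(p["T"]); d=np.array([(c-p["cx"])/p["fx"],-(r-p["cy"])/p["fy"],-1.])
    if z is None:
        D=p["range_z"]; k=D[int(r)-1:int(r)+2,int(c)-1:int(c)+2]; s=np.median(k[k>0])
    else: s=(z-T[2,3])/(T[:3,:3]@d)[2]
    return T[:3,:3]@(d*s)+T[:3,3]
def save(p,n): cv2.imwrite(f"pics/{n}.png",p["pixels"][:,:,::-1])
E
python3 - <<'E'
from h import *
print(ctrl.get_obs())
for v in("top","side"):
    p=viewer.get_image(v); save(p,v+"0"); print(v,p.keys(),np.round(p["T"],2).tolist(),p["fx"])
    for n,z in(("pump",0),("switch_grip",109),("thumb_post",125),("clamp_pivot",125),("fitting",91),("beaker",28),("small_bottle",54)):
        for L in models.landmark_of(p,n)[:2]:
            c,r=L["location"]; print(n,round(L["conf"],2),np.round([c,r]),np.round(w(p,c,r,z)),np.round(w(p,c,r)))
E
```

```text
{'t': 0.0, 'qpos': array([-1.27596804e+00,  4.23853434e-01,  1.63067847e+00,  1.06762139e-05,
        1.08861256e+00, -1.90043575e-02]), 'qvel': array([-1.64907306e-03,  6.54454700e-04,  7.38426883e-04,  4.86522597e-04,
        1.88074281e-05,  1.34689657e-03]), 'joint_torque': array([ 2.99328130e-04, -5.44620180e+01, -2.73673439e+01,  6.42199349e-02,
        2.27900664e-02, -1.11429681e-04]), 'ee_pos': array([ 192.80406783, -593.93172029,  221.8983743 ]), 'orientation': array([-3.10147639e+00, -4.90698531e-01,  3.20236861e-04]), 'ft_force': array([-0.32095086,  0.9764754 ,  0.39788626]), 'moment': array([0.00154215, 0.00902304, 0.01970713]), 'grasp_force': 0.0, 'width': 87.97063222336976}
top dict_keys(['pixels', 'range_z', 'fx', 'fy', 'cx', 'cy', 'T', 'shot']) [[-0.35, 0.73, -0.58, -583.47], [-0.94, -0.27, 0.22, 439.7], [0.0, 0.63, 0.78, 1535.48], [0.0, 0.0, 0.0, 1.0]] 490.1788704360903
pump 0.96 [227. 202.] [535. 140.   0.] [467. 159.  93.]
switch_grip 0.62 [253. 181.] [512.  43. 109.] [506.  45. 116.]
switch_grip 0.24 [228. 201.] [456. 160. 109.] [467. 157.  94.]
thumb_post 0.55 [232. 184.] [515. 122. 125.] [541. 115.  92.]
clamp_pivot 0.85 [198. 190.] [532. 248. 125.] [534. 248. 122.]
fitting 0.35 [260. 201.] [429.  44.  91.] [431.  43.  87.]
small_bottle 0.82 [161. 235.] [438. 420.  54.] [445. 420.  44.]
small_bottle 0.7 [230. 185.] [567. 116.  54.] [502. 135. 138.]
side dict_keys(['pixels', 'range_z', 'fx', 'fy', 'cx', 'cy', 'T', 'shot']) [[0.93, 0.12, -0.36, -111.11], [-0.38, 0.34, -0.86, -1390.31], [0.02, 0.93, 0.36, 681.56], [0.0, 0.0, 0.0, 1.0]] 479.97197088976344
pump 0.63 [260. 208.] [537. 130.   0.] [ 218. -618.  335.]
switch_grip 0.51 [261. 188.] [510.  60. 109.] [500.  37. 118.]
thumb_post 0.26 [218. 185.] [360.  89. 125.] [460. 401.   8.]
beaker 0.72 [309. 262.] [ 491. -342.   28.] [ 476. -368.   44.]
small_bottle 0.72 [220. 185.] [433. 282.  54.] [469. 394.  12.]
```

```bash
python3 -c "
import cv2,numpy as np
a=cv2.imread('pics/top0.png')[130:260,140:320]; b=cv2.imread('pics/side0.png')[120:300,180:340]
a=cv2.resize(a,(800,578),interpolation=3);cv2.imwrite('pics/t0c.png',a)
"
```

```text
(no output)
```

View pics/t0c.png

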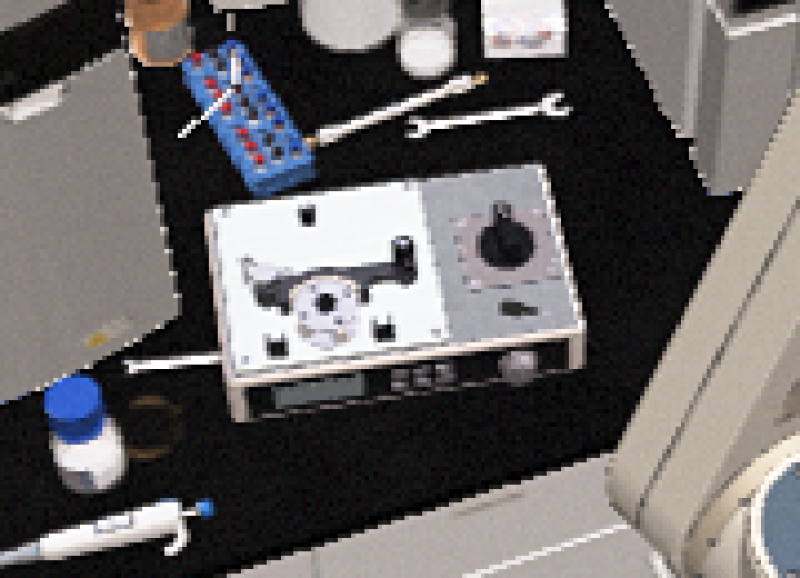

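View pics/side0.png

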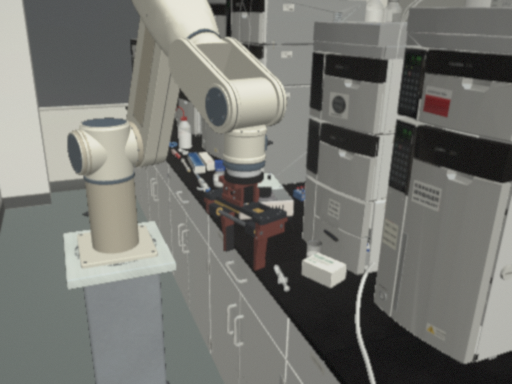

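The top crop shows the pump nearly square to the robot: switch at about px (253,182) with its bar pointing backwards, post at about px (231,185), pivot on the left at about (198,190). The side view shows the arm to the right, and the beaker and carton beside the right-hand stack. Next I fit the pump's pose from the deck depth.

```bash
cat >> h.py <<'E'
def cloud(p):
    D=p["range_z"]; r,c=np.mgrid[:384,:512]; d=np.stack([(c-p["cx"])/p["fx"]*D,-(r-p["cy"])/p["fy"]*D,-D],-1)
    T=np.array(p["T"]); P=d@T[:3,:3].T+T[:3,3]; P[D<=0]=np.nan; return P
E
python3 - <<'E'
from h import *
p=viewer.get_image("top"); P=cloud(p)
m=(np.abs(P[...,2]-87)<7)&(P[...,0]>330)&(P[...,0]<700)&(P[...,1]>-60)&(P[...,1]<350)
m=m.astype(np.uint8); m=cv2.morphologyEx(m,cv2.MORPH_OPEN,np.ones((3,3)))
n,l,s,_=cv2.connectedComponentsWithStats(m); k=1+np.argmax(s[1:,4]); q=P[l==k]
print(s[k],np.median(q[:,2]))
R=cv2.minAreaRect(q[:,:2].astype(np.float32)); print(R)
b=cv2.boxPoints(R); e=b[1]-b[0]; f=b[2]-b[1]
v=f if np.hypot(*f)>np.hypot(*e) else e
v=v/np.hypot(*v); v*=np.sign(v[1]); a=np.arctan2(-v[0],v[1]); print("yaw",np.degrees(a))
Rm=np.array([[np.cos(a),-np.sin(a)],[np.sin(a),np.cos(a)]]); o=np.array(R[0])
for nm,x in(("switch",(0,-100)),("rotor",(-56,60))): print(nm,o+Rm@x)
for nm,x in(("nose",(23,-100)),):print(nm,o+Rm@x)
# high blobs above deck
loc=(P[...,:2]-o)@Rm
for lo,hi in((100,118),(118,135),(135,150)):
    mm=(P[...,2]>lo)&(P[...,2]<hi)&(abs(loc[...,0])<90)&(abs(loc[...,1])<145)
    n,l,s,c=cv2.connectedComponentsWithStats(mm.astype(np.uint8))
    for i in range(1,n):
        if s[i,4]>3: print(lo,s[i,4],c[i].round(),np.mean(P[l==i],0).round(),"loc",np.mean(loc[l==i],0).round(),loc[l==i].min(0).round(),loc[l==i].max(0).round())
E
```

```text
[233 169  37  40 709] 86.45238063955344
((503.0965270996094, 52.54018783569336), (133.08287048339844, 196.58441162109375), 69.86124420166016)
yaw 69.861244
switch [596.98268795  18.11071515]
rotor [427.48432589  20.62162137]
nose [604.90146667  39.70453215]
100 19 [253. 184.] [499.  47. 111.] loc [-6.  2.] [-18. -18.] [ 0. 16.]
100 23 [230. 191.] [500. 138. 108.] loc [79. 33.] [67. 18.] [90. 41.]
118 24 [253. 180.] [507.  43. 122.] loc [-8. -7.] [-15. -25.] [ 0. 10.]
118 15 [230. 188.] [495. 137. 128.] loc [76. 36.] [70. 31.] [85. 39.]
135 20 [230. 185.] [501. 135. 141.] loc [77. 30.] [69. 21.] [84. 41.]
```

```bash
cat > fit.py <<'E'
from h import *
p=viewer.get_image("top"); P=cloud(p)
m=(P[...,2]>70)&(P[...,2]<150)&(P[...,0]>330)&(P[...,0]<700)&(P[...,1]>-70)&(P[...,1]<340)
m=m.astype(np.uint8); m=cv2.morphologyEx(m,cv2.MORPH_OPEN,np.ones((3,3)))
n,l,s,_=cv2.connectedComponentsWithStats(m); k=1+np.argmax(s[1:,4]); q=P[l==k]; q=q[q[:,2]<97]
print(s[k],np.median(q[:,2]))
R=cv2.minAreaRect(q[:,:2].astype(np.float32)); print(R)
b=cv2.boxPoints(R); e=b[1]-b[0]; f=b[2]-b[1]
v=f if np.hypot(*f)>np.hypot(*e) else e
v=v/np.hypot(*v); v*=np.sign(v[1]); a=np.arctan2(-v[0],v[1]); print("yaw",np.degrees(a))
Rm=np.array([[np.cos(a),-np.sin(a)],[np.sin(a),np.cos(a)]]); o=np.array(R[0])
for nm,x in(("switch",(0,-100)),("rotor",(-56,60))): print(nm,o+Rm@x)
loc=(P[...,:2]-o)@Rm
for lo,hi in((100,116),(117,125),(126,150)):
    mm=(P[...,2]>lo)&(P[...,2]<hi)&(abs(loc[...,0])<90)&(abs(loc[...,1])<145)
    n,l,s,c=cv2.connectedComponentsWithStats(mm.astype(np.uint8))
    for i in range(1,n):
        if s[i,4]>3: print(lo,s[i,4],c[i].round(),np.mean(P[l==i],0).round(),"loc",np.mean(loc[l==i],0).round(),loc[l==i].min(0).round(),loc[l==i].max(0).round())
E
python3 fit.py
```

```text
[ 186  167   85   51 3267] 88.01692380942995
((524.4025268554688, 141.0572052001953), (300.64892578125, 203.24191284179688), 80.5849609375)
yaw -9.41504
switch [508.0440321   42.40428209]
rotor [478.97198677 209.40971613]
100 12 [208. 177.] [592. 193. 106.] loc [59. 62.] [53. 55.] [64. 67.]
100 4 [252. 178.] [526.  38. 114.] loc [  19. -101.] [  14. -106.] [ 22. -96.]
100 15 [253. 186.] [492.  48. 106.] loc [-16. -97.] [ -26. -108.] [ -2. -90.]
100 150 [215. 193.] [509. 194. 110.] loc [-24.  50.] [-42. -20.] [ -6. 117.]
100 4 [194. 191.] [544. 261. 111.] loc [ -1. 122.] [ -2. 119.] [  1. 123.]
100 7 [215. 196.] [492. 199. 114.] loc [-41.  52.] [-55.  45.] [-28.  59.]
100 37 [211. 204.] [467. 220. 110.] loc [-69.  69.] [-81.  48.] [-52.  87.]
100 4 [203. 206.] [471. 250. 107.] loc [-70.  98.] [-79.  98.] [-63.  99.]
117 28 [253. 181.] [506.  44. 120.] loc [ -3. -99.] [ -23. -107.] [ 20. -91.]
117 7 [230. 190.] [496. 137. 119.] loc [-27.  -9.] [-33. -16.] [-24.  -4.]
117 8 [199. 193.] [518. 249. 122.] loc [-24. 105.] [-27.  98.] [-21. 113.]
117 88 [213. 198.] [480. 209. 120.] loc [-55.  59.] [-81.  36.] [-25.  85.]
126 28 [230. 186.] [500. 135. 138.] loc [-23. -10.] [-32. -18.] [-12.  -2.]
126 15 [199. 191.] [523. 249. 131.] loc [-19. 106.] [-27.  97.] [-12. 115.]
```

The fit agrees with the given sizes: deck 300 x 203 mm, pump yaw -9.4°, and the rotor at local (-55,59). The switch is at (507,43), the post at (502,135) and the pivot at (522,249), which puts the post 115 mm from the pivot. Moving above the switch.

Request:
play_rows:
  dp:
    - [13,26.5,0]
    - [13,26.5,0]
    - [13,26.5,0]
    - [13,26.5,0]
    - [13,26.5,0]
    - [13,26.5,0]
    - [13,26.5,0]
    - [13,26.5,0]
  yaw: [-1.1,-1.1,-1.1,-1.1,-1.1,-1.1,-1.1,-1.1]

```text
t: 1.57
ee_pos: [297.4, -381.2, 222.8]
orientation: [3.131, 0.249, 0.0]
ft_force: [-0.3, -0.1, 0.1]
width: 87.5
grasp_force: 0.0
```

Request:
play_rows:
  dp:
    - [13,26.5,0]
    - [13,26.5,0]
    - [13,26.5,0]
    - [13,26.5,0]
    - [13,26.5,0]
    - [13,26.5,0]
    - [13,26.5,0]
    - [13,26.5,0]
  yaw: [-1.1,-1.1,-1.1,-1.1,-1.1,-1.1,-1.1,-1.1]

```text
t: 2.23
ee_pos: [401.5, -169.2, 223.0]
orientation: [3.141, 0.009, 0.001]
ft_force: [-0.3, -0.2, -0.2]
width: 87.8
grasp_force: 0.0
```

Request:
play_rows:
  dp:
    - [13,26.5,0]
    - [13,26.5,0]
    - [13,26.5,0]
    - [13,26.5,0]
    - [13,26.5,0]
    - [13,26.5,0]
    - [13,26.5,0]
    - [13,26.5,0]
  yaw: [-1.1,-1.1,-1.1,-1.1,-1.1,-1.1,-1.1,-1.1]

```text
t: 2.9
ee_pos: [505.5, 43.0, 222.9]
orientation: [-3.133, 0.232, -0.001]
ft_force: [0.6, -0.9, -0.7]
width: 88.0
grasp_force: 0.0
```

```bash
python3 - <<'E'
from h import *
for v in("top","side"):
    p=viewer.get_image(v); save(p,v+"1")
    for n,z in(("switch_grip",109),("thumb_post",125),("fitting",91)):
        for L in models.landmark_of(p,n)[:2]:
            c,r=L["location"]; print(v,n,round(L["conf"],2),np.round([c,r]),np.round(w(p,c,r,z)))
a=cv2.imread('pics/top1.png')[120:250,150:320]; b=cv2.imread('pics/side1.png')[120:250,180:350]
cv2.imwrite('pics/c1.png',np.hstack([cv2.resize(i,(400,306),interpolation=3) for i in(a,b)]))
E
```

```text
top switch_grip 0.44 [255. 182.] [507.  34. 109.]
top thumb_post 0.48 [231. 185.] [514. 128. 125.]
top fitting 0.5 [259. 202.] [428.  50.  91.]
side switch_grip 0.69 [262. 186.] [516.  71. 109.]
side thumb_post 0.49 [313. 263.] [ 408. -506.  125.]
side thumb_post 0.46 [254. 176.] [518. 147. 125.]
```

View pics/c1.png

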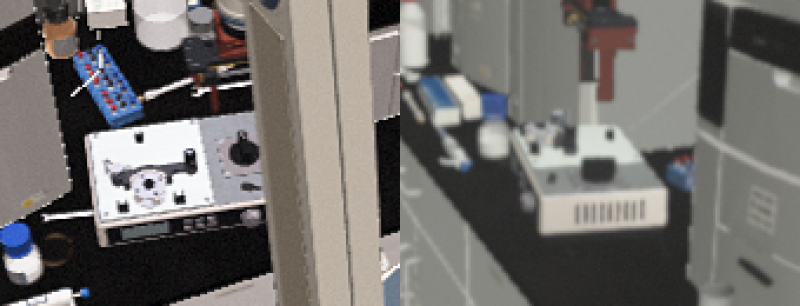

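The top view shows the switch still visible at px (253,183) with its bar pointing to the back, and the tool hanging over it. Descending to z of about 101.

Request:
play_rows:
  dp:
    - [1.5,0,-15]
    - [0,0,-16]
    - [0,0,-16]
    - [0,0,-16]
    - [0,0,-16]
    - [0,0,-16]
    - [0,0,-15]
    - [0,0,-12]
  yaw: [-0.9,0,0,0,0,0,0,0]

```text
t: 3.97
ee_pos: [505.8, 40.5, 99.8]
orientation: [3.131, -0.257, -0.001]
ft_force: [0.3, 0.1, 1.0]
width: 88.0
grasp_force: 0.0
```

Request:
play_rows:
  dp:
    - [0,0,0]
    - [0,0,0]
    - [0,0,0]
    - [0,0,0]
    - [0,0,0]
    - [0,0,0]
    - [0,0,0]
    - [0,0,0]
  yaw: [0,0,0,0,0,0,0,0]
  gripper: 1

```text
t: 4.63
ee_pos: [506.6, 41.6, 101.0]
orientation: [-3.131, 0.255, -0.001]
ft_force: [-0.3, -0.2, -0.4]
width: 38.0
grasp_force: 0.0
```

Request:
play_rows:
  dp:
    - [0,0,0]
    - [0,0,0]
    - [0,0,0]
    - [0,0,0]
    - [0,0,0]
    - [0,0,0]
    - [0,0,0]
    - [0,0,0]
  yaw: [0,0,0,0,0,0,0,0]

```text
t: 5.3
ee_pos: [506.6, 42.6, 100.7]
orientation: [-3.13, 0.256, -0.0]
ft_force: [0.3, 7.5, -0.1]
width: 13.4
grasp_force: 30.0
```

It holds the bar at 13.4 mm. A small shift to relieve the side force, then turn.

Request:
play_rows:
  dp:
    - [0,1,0]
    - [0,0,0]
    - [0,0,0]
    - [0,0,0]
    - [0,0,0]
    - [0,0,0]
    - [0,0,0]
    - [0,0,0]
  yaw: [3,6,6,6,6,6,6,6]

```text
t: 5.97
ee_pos: [507.3, 40.0, 100.7]
orientation: [2.983, 0.971, 0.0]
ft_force: [3.8, -18.8, -2.0]
width: 13.8
grasp_force: 30.0
```

Request:
play_rows:
  dp:
    - [0,0,0]
    - [0,0,0]
    - [0,0,0]
    - [0,0,0]
    - [0,0,0]
    - [0,0,0]
    - [0,0,0]
    - [0,0,0]
  yaw: [6,6,6,6,6,6,6,3]

```text
t: 6.63
ee_pos: [509.9, 38.6, 100.8]
orientation: [2.381, 2.037, 0.002]
ft_force: [11.7, -26.7, -9.1]
width: 13.8
grasp_force: 30.1
```

Request:
play_rows:
  dp:
    - [0,0,0]
    - [0,0,0]
    - [0,0,0]
    - [0,0,0]
  yaw: [1,0,0,0]

```text
t: 6.97
ee_pos: [509.9, 38.6, 100.8]
orientation: [2.37, 2.05, 0.002]
ft_force: [11.7, -26.1, -10.2]
width: 14.1
grasp_force: 30.3
```

Request:
play_rows:
  dp:
    - [0,-4,0]
    - [0,0,0]
    - [0,0,0]
    - [0,0,0]
    - [0,0,0]
  yaw: [0,0,0,0,0]
  gripper: 0.55

```text
t: 7.38
ee_pos: [506.1, 39.0, 100.6]
orientation: [-2.376, -2.055, 0.0]
ft_force: [0.4, 0.0, -0.2]
width: 39.0
grasp_force: 0.0
```

Request:
play_rows:
  dp:
    - [0,0,10]
    - [0,0,20]
    - [0,0,30]
    - [0,0,30]
    - [0,0,0]
  yaw: [0,0,0,0,0]

```text
t: 7.8
ee_pos: [509.7, 39.1, 196.5]
orientation: [2.372, 2.052, 0.011]
ft_force: [0.9, 0.5, 0.1]
width: 39.3
grasp_force: 0.0
```

```bash
python3 fit.py; python3 - <<'E'
from h import *
o=ctrl.get_obs(); print(o["ee_pos"],o["width"])
p=viewer.get_image("top"); save(p,"top2"); p=viewer.get_image("side"); save(p,"side2")
a=cv2.imread('pics/top2.png')[130:250,170:300]; b=cv2.imread('pics/side2.png')[120:240,210:340]
cv2.imwrite('pics/c2.png',np.hstack([cv2.resize(i,(400,369),interpolation=3) for i in(a,b)]))
E
```

```text
[ 186  169   75   49 2917] 88.19605677237178
((528.0613403320312, 154.68478393554688), (272.41302490234375, 199.5880126953125), 79.6791000366211)
yaw -10.320893
switch [510.1452406   56.30280566]
rotor [483.71709234 223.74698675]
100 14 [208. 178.] [590. 192. 107.] loc [54. 48.] [45. 42.] [63. 54.]
100 4 [256. 180.] [511.  30. 115.] loc [   6. -126.] [   3. -129.] [   9. -122.]
100 35 [252. 183.] [506.  50. 108.] loc [  -3. -107.] [ -11. -128.] [  4. -87.]
100 163 [214. 193.] [509. 196. 110.] loc [-26.  37.] [-56. -35.] [ -8. 101.]
100 4 [194. 192.] [546. 260. 104.] loc [ -1. 107.] [ -3. 105.] [  2. 109.]
100 7 [216. 200.] [475. 200. 114.] loc [-60.  35.] [-68.  30.] [-53.  41.]
100 4 [255. 198.] [439.  60. 103.] loc [ -71. -109.] [ -75. -112.] [ -68. -105.]
100 11 [207. 203.] [473. 232. 109.] loc [-68.  66.] [-73.  58.] [-61.  72.]
100 22 [214. 204.] [460. 210. 109.] loc [-76.  42.] [-85.  33.] [-64.  56.]
100 4 [203. 206.] [469. 250. 110.] loc [-75.  83.] [-82.  82.] [-67.  84.]
117 26 [251. 181.] [507.  50. 122.] loc [  -2. -107.] [  -8. -128.] [  6. -90.]
117 4 [195. 190.] [539. 260. 122.] loc [ -8. 105.] [-16. 101.] [ -5. 108.]
117 6 [230. 189.] [496. 137. 122.] loc [-28. -23.] [-33. -30.] [-25. -15.]
117 5 [198. 194.] [519. 255. 120.] loc [-26.  97.] [-29.  91.] [-24. 103.]
117 76 [213. 198.] [480. 209. 120.] loc [-57.  45.] [-83.  21.] [-30.  69.]
126 29 [230. 186.] [500. 136. 137.] loc [-25. -24.] [-35. -32.] [-12. -16.]
126 17 [199. 191.] [523. 248. 130.] loc [-21.  91.] [-30.  83.] [-12.  98.]
[508.57545067  38.98654494 194.2397945 ] 39.44950351401629
```

View pics/c2.png

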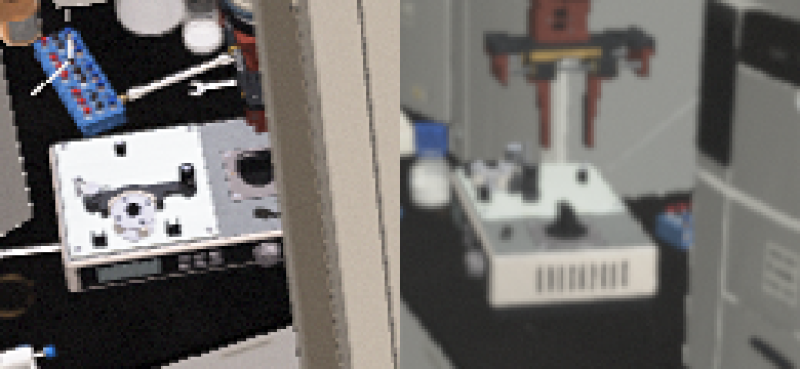

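The side view shows the bar end-on, turned to the left (off), and the post is unmoved at (501,135). Next I go above the post with the fingers partly open and descend.

Request:
play_rows:
  dp:
    - [-1,14,0]
    - [-1,16,0]
    - [-1,16,0]
    - [-1,16,0]
    - [-1,16,0]
    - [-1,16,0]
    - [0,0,0]
    - [0,0,0]
  yaw: [0,0,0,0,0,0,0,0]
  gripper: 0.4

```text
t: 8.62
ee_pos: [499.4, 132.8, 189.4]
orientation: [-2.374, -2.056, 0.004]
ft_force: [0.5, 0.2, -0.3]
width: 52.7
grasp_force: 0.0
```

```bash
python3 - <<'E'
from h import *
o=ctrl.get_obs(); print(o["ee_pos"],o["width"],o["qpos"])
p=viewer.get_image("top"); save(p,"top3"); q=viewer.get_image("side"); save(q,"side3")
for n in("thumb_post","switch_grip"): print(n,[(round(L["conf"],2),w(p,*L["location"],125).round()) for L in models.landmark_of(p,n)[:2]])
a=cv2.imread('pics/top3.png')[110:230,170:300]; b=cv2.imread('pics/side3.png')[110:230,200:330]
cv2.imwrite('pics/c3.png',np.hstack([cv2.resize(i,(400,369),interpolation=3) for i in(a,b)]))
E
```

```text
[499.43521122 132.81558162 189.42357542] 52.68725911220875 [ 2.36997761e-01  3.11189220e-01  1.89275939e+00 -2.28154340e-04
  9.40268109e-01  3.80461561e-01]
thumb_post [(0.76, array([507., 129., 125.]))]
switch_grip [(0.75, array([ 328., -313.,  125.])), (0.42, array([489.,  62., 125.]))]
```

View pics/c3.png

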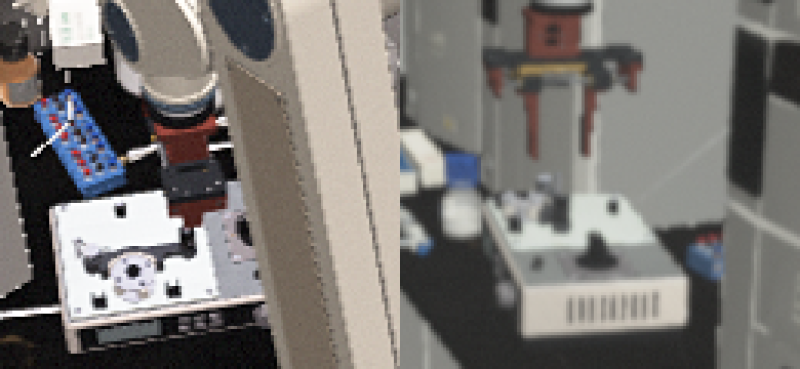

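The side view shows the post (crop x of about 562) centred between the fingers (530 and 588). Descending.

Request:
play_rows:
  dp:
    - [2,0,-10]
    - [0,0,-12]
    - [0,0,-12]
    - [0,0,-12]
    - [0,0,-12]
    - [0,0,-10]
    - [0,0,-5]
    - [0,0,0]
  yaw: [0,0,0,0,0,0,0,0]

```text
t: 9.48
ee_pos: [501.7, 132.0, 116.3]
orientation: [-2.376, -2.053, 0.003]
ft_force: [0.5, 0.1, -0.2]
width: 52.9
grasp_force: 0.0
```

Request:
play_rows:
  dp:
    - [0,0,0]
    - [0,0,0]
    - [0,0,0]
    - [0,0,0]
    - [0,0,0]
    - [0,0,0]
    - [0,0,0]
    - [0,0,0]
  yaw: [0,0,0,0,0,0,0,0]
  gripper: 1

```text
t: 10.15
ee_pos: [504.0, 132.5, 118.2]
orientation: [2.375, 2.053, 0.004]
ft_force: [4.9, -1.4, -2.9]
width: 19.6
grasp_force: 30.0
```

```bash
python3 -c "
import numpy as np
t=np.arange(0,1.0,.058);a=np.radians(-9.4)
x=115*np.sin(t);y=115*(1-np.cos(t))
W=np.c_[x*np.cos(a)-y*np.sin(a),x*np.sin(a)+y*np.cos(a)]
print(np.diff(W,axis=0).round(1).tolist(),t)"
```

```text
[[6.6, -0.9], [6.6, -0.5], [6.7, -0.1], [6.7, 0.3], [6.6, 0.6], [6.6, 1.0], [6.5, 1.4], [6.4, 1.8], [6.3, 2.2], [6.2, 2.5], [6.0, 2.9], [5.8, 3.2], [5.6, 3.5], [5.4, 3.9], [5.2, 4.2], [4.9, 4.5], [4.7, 4.8]] [0.    0.058 0.116 0.174 0.232 0.29  0.348 0.406 0.464 0.522 0.58  0.638
 0.696 0.754 0.812 0.87  0.928 0.986]
```

Request:
play_rows:
  dp:
    - [6.6,-0.9,0]
    - [6.6,-0.5,0]
    - [6.7,-0.1,0]
    - [6.7,0.3,0]
    - [6.6,0.6,0]
    - [6.6,1.0,0]
    - [6.5,1.4,0]
    - [6.4,1.8,0]
  yaw: [3.3,3.3,3.3,3.3,3.3,3.3,3.3,3.3]

```text
t: 10.82
ee_pos: [555.1, 134.2, 118.1]
orientation: [1.841, 2.545, -0.005]
ft_force: [-1.0, -11.8, 5.3]
width: 19.1
grasp_force: 30.0
```

Request:
play_rows:
  dp:
    - [6.3,1.2,0]
    - [6.2,2.0,0]
    - [6.0,2.5,0]
    - [5.8,3.0,0]
    - [5.6,3.5,0]
    - [5.4,3.9,0]
    - [5.2,4.2,0]
    - [0,0,0]
  yaw: [3.3,3.3,3.3,3.3,3.3,3.3,3.3,0]

```text
t: 11.48
ee_pos: [596.8, 154.6, 118.1]
orientation: [1.292, 2.861, -0.004]
ft_force: [1.2, -12.9, 4.8]
width: 19.5
grasp_force: 30.0
```

Request:
play_rows:
  dp:
    - [2.5,2.2,0]
    - [2.4,2.3,0]
    - [0,0,0]
    - [0,0,0]
  yaw: [1.5,1.5,0,0]

```text
t: 11.82
ee_pos: [601.4, 158.3, 118.2]
orientation: [1.221, 2.892, -0.005]
ft_force: [1.6, -13.3, 3.1]
width: 19.4
grasp_force: 30.0
```

Request:
play_rows:
  dp:
    - [1.5,1.4,0]
    - [1.5,1.4,0]
    - [0,0,0]
    - [0,0,0]
  yaw: [0.7,0.7,0,0]

```text
t: 12.15
ee_pos: [602.4, 159.3, 118.0]
orientation: [-1.186, -2.908, 0.011]
ft_force: [-3.2, -20.4, 10.1]
width: 19.4
grasp_force: 30.0
```

The push force has risen to about 16 N and the tool has stopped following the command, so the arm is at its stop. I'll check that it is holding still and that the switch is still off.

Request:
play_rows:
  dp:
    - [0,0,0]
    - [0,0,0]
    - [0,0,0]
    - [0,0,0]
    - [0,0,0]
    - [0,0,0]
  yaw: [0,0,0,0,0,0]

```text
t: 12.65
ee_pos: [602.3, 159.3, 118.0]
orientation: [-1.186, -2.908, 0.011]
ft_force: [-4.4, -20.2, 8.5]
width: 19.3
grasp_force: 30.0
```

```bash
python3 - <<'E'
from h import *
p=viewer.get_image("top"); save(p,"top4"); q=viewer.get_image("side"); save(q,"side4")
a=cv2.imread('pics/top4.png')[130:250,170:300]; b=cv2.imread('pics/side4.png')[110:230,200:330]
cv2.imwrite('pics/c4.png',np.hstack([cv2.resize(i,(400,369),interpolation=3) for i in(a,b)]))
E
```

```text
(no output)
```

View pics/c4.png

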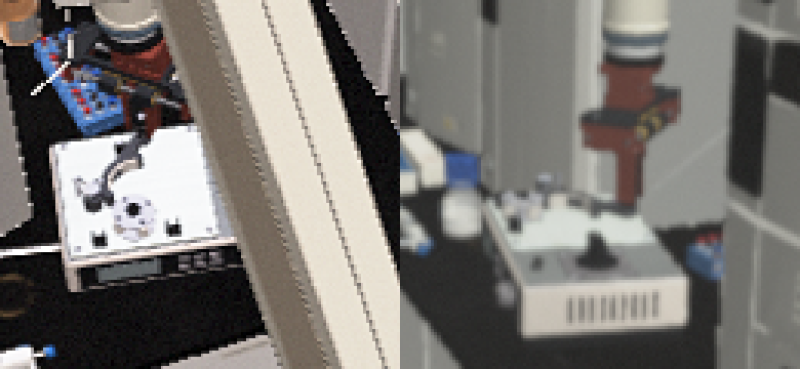

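The clamp arm is swung back, with the fingers holding its post at crop (140,125). The switch is still off, its bar end-on at crop (597,250), and the reading is steady. Handing in.

```bash
python3 -c "
from h import *
print(ticket.close_job())"
```

```text
the job is handed in; nothing more can be done
None
```

The switch is turned to off, the clamp arm is held open against its stop by the fingers, and the job is handed in; `close_job()` gave no verdict, so the judged result is not known.

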